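Shut, bolt and load a sprung gluing fixture

ROBOT

A 6-joint arm with a two-finger parallel gripper is mounted at the origin on a cart in front of the work surface, level with it; the furniture and walls round the work are solid. World frame = base frame: x ahead of the robot, y to its left, z up, the work surface at z = 0. Lengths are in m, angles in degrees, forces in N, time in s.
With the tool pointing down it reaches from about 0.35 to 0.85 m from the base axis. Payload 8.1 kg.
Tool frame: the origin (TCP) lies on the centre line of the jaws, within the pads' length; the fingertips stand 8 mm ahead of it and the grasp point (between the pads) lies 11 mm behind it; z points along the fingers, y is the direction in which the jaws open and shut (so a half turn about z gives the same grasp; the last joint's range is limited). The gripper opens to 85 mm and grips with 20 to 120 N. Pads are 22 mm wide; open, the fingers measure 114 mm over their backs; the gripper's body (76 mm by 85 mm) begins 54 mm behind the grasp point. The pads swing forward as they close: fully open they stand 13 mm farther back than shut.
Start: joints at [-75.08, 7.471, 85.268, -0, 87.261, -4.893], TCP at [0.203, -0.564, 0.239] pointing down, gripper open.
Joint ranges: [-169.43, 169.43], [-51.17, 129.36], [1.28, 143.12], [-76.62, 256.62], [0, 156.53], [-152.29, 152.29]. Speed limits (degrees/s): [136.94, 136.94, 159.86, 180, 180, 180].

INTERFACE

Orientations are given as [roll, pitch, yaw] about the fixed x, y, z axes, in that order (R = Rz(yaw) Ry(pitch) Rx(roll)).
In Python, from cell import manip, imaging, order gives the robot as it stands. The module is installed in compiled form; this text tells all that it offers.
- The arm moves only by the shell command python3 -m crank 'ROWS' [FORCE]. ROWS is JSON, a list that holds one entry, the list of rows, each a list of 5 numbers: the closure in counts, from 0 (fully open) to 255 (shut), then the shift along the tool's x, y, z in cm, then the turn about the tool's z in degrees. In form: [[[hand, x, y, z, twist], ...]]. A call has 1 to 20 rows; each row is the pose to reach, as a shift and turn from the pose commanded when the call began, along the tool's axes at that moment; what a row does not reach only later rows make up. A row lasts 1/10 s, in which the tool goes at most 50 mm and 8.59 degrees, less where a joint would pass 70% of its speed; a pose out of reach is approached as far as the arm can. A call with a gripper value outside its range is refused whole. The fingers move at their own pace and stop on an object; FORCE is the grip in N (left out, the last holds). Time passes only in rows, so rows that repeat a pose let the fingers close. It gives the time, the measured TCP pose, the force and the opening at its end, in the units of the state.
- manip.sense(): the state, without advancing time (a new reading comes with each control period).
- imaging.camera(name): name is "side" or "top"; returns (picture, depth): 420x560x3 uint8, blue, green, red; 420x560 float32, m along the optical axis (not along the pixel's ray), 0 where there is no reading.
- imaging.camera_model(name): a dict with "fx", "fy", "cx", "cy" (pixels), "view" (4x4, takes a point from world to camera coordinates). Camera axes: x right, y down, z forward; pixel columns grow to the right and rows downward; lengths in m; the calibration is good to about 2 mm. A picture is of the moment at which its call begins. camera_model takes no time and is no camera call.
- order.finish_job(): hands the job in, once; it reports no verdict.
Trained networks look in the newest picture that a camera, given by its name, has taken for a name from the list of things; names that differ only in an ending like _2 or _b are one class to them, and where a whole thing is asked for, a point or a joint stands for the part that bears it (a point fixed in the world has none). Each returns a list of dicts, best first, with "conf" (0 to 1); they miss things now and then, are a little off and sometimes report something else, mostly with a low value. They report only what shows in the picture. A call takes as long as a camera call.
- imaging.regions_of(camera, target): "mask" (420x560 bool, what is visible of it).
- imaging.landmark_of(camera, target): "location" ([x, y, z] in m, in world coordinates, good to about 4 mm: a listed point, or the origin of a listed thing).
The state is a dict: "clock": time; "qpos": joint angles; "qd": joint speeds; "tau": joint torques, N m; "tcp_pos": TCP position; "ee_rot": TCP orientation; "force": force on the tool from outside, world axes, zero at the start; "wrist_torque": the same for the moment, N m; "opening": finger opening in m.
Only numpy, scipy, OpenCV 4.12 (cv2) and the standard library are available. Lean on these libraries where they do the work, as an engineer would, in place of code of your own. Each camera call takes 0.05 s, during which the arm holds its last target. There are 200 camera calls.

TASK

A freshly glued cover plate lies on the bed of the clamping fixture. Swing the hinged leaf fully shut over it and lock it with the barrel bolt: lift the bolt's handle out of its notch, slide the bolt fully home over the leaf's edge and let the handle drop fully into the other notch. Then turn the bar knob on the leaf clockwise until the gauge pointer stands on the long thick set mark, and leave the other things on the bench where they are.

Things in the scene. Friction and masses are not known exactly. Their poses are not given: they have to be found in the camera images.
- fixture: Gluing fixture, fixed to the bench; base plate 12 mm high, x -55..55, y -127..113 mm from its origin on the bench; -x faces the robot. In its frame (mm): leaf hinge line along x at y 100, z 46; bolt axis along y at x 22, z 60; knob axis x -10, y 40; gauge pivot x 0, y -38. The glued black plate lies on a sprung bed under the leaf. With the leaf shut only the knob stands higher than 75.
- leaf (a joint): Angle of the aluminium leaf (100 mm along x, 8 mm thick, free edge 110 mm from the hinge line) about the hinge on the fixture's left. 0 = shut, level, top face 50 mm over the bench; grows as the free (right) edge rises; starts 0.6 to 1.1, open stop 1.6. A stiff hinge (0.2 Nm) holds it at any angle; a few newtons on the free edge shut it.
- leaf_lip (a point): Middle of the top of the ridged dark push lip (38 x 10 mm, 4 mm proud) on the leaf's free edge, robot's side: fixture x -28 mm, 104 mm from the hinge line, 8 mm above it. At leaf angle a: fixture y = 100 - 104 cos(a) + 8 sin(a), z = 46 + 104 sin(a) + 8 cos(a) mm; 54 mm over the bench when shut.
- bolt (a joint): Travel of the steel bolt (14 mm diameter) in its slotted barrel (24 mm) along fixture +y: 0 = drawn back (start), 0.028 m = home, 18 mm over the leaf's edge under the staple. About 2 N slides it, but only with the handle lifted over 0.95 rad; with the handle down the notch holds it within 2 mm. Slid home before the leaf is shut, it blocks the leaf.
- handle (a joint): Lift angle of the bolt's handle about the bolt axis: 0 = level in a notch, pointing to the robot's side (fixture -x); grows as its end rises, stop at 1.4. It falls back by its own weight. Lift to about 1.1 to slide.
- handle_grip (a point): Middle of the black sleeve of the bolt's handle (round, 11 mm diameter, 31 mm long), 45 mm from the bolt axis. Handle down: 60 mm over the bench, 48 mm over the base plate, at fixture x -23, y -98 mm (drawn back) or -70 mm (home). Frame: y along the bolt, -x outward along the handle. Over 25 mm free on both sides.
- knob (a joint): Turn of the black bar knob on top of the leaf: grows clockwise seen from above, starts 0 to 0.25, stop at 2.2; friction 0.07 Nm, it stays where left. Each radian drives the pad under the leaf 3.5 mm down; from about 0.25 on it presses the plate, and with the leaf bolted the set mark is reached at about 1.15 to 1.3. When the knob is let go the pointer falls back by up to 0.06; turning back lowers it.
- knob_grip (a point): On the knob's axis; the grip is a bar 48 mm long (this frame's x), 12 mm wide (y), 24 mm high, from 14 mm below to 10 mm above this point. Leaf shut: this point is 92 mm over the bench, the bar's foot 28 mm over the leaf, and the bar points along fixture yaw + 0.6 - knob angle. The staple and bolt end are about 45 mm away on the right.
- pointer (a joint): Angle of the load gauge's pointer on the white scale plate on the base, between leaf and bolt handle: 0 at rest (pointing to the robot's side and right), grows as the bed is loaded, the tip moving left (+y), about 0.7 rad per radian of the knob. Thin ticks every 0.1 rad from 0 to 1.0; the long thick set mark is at 0.70.
- pointer_tip (a point): Tip of the dark pointer, 43 mm from its pivot, 17 mm over the bench.
- set_mark (a point): Middle of the long thick mark (19 x 3.4 mm) on the white scale, 44 mm from the pivot; the pointer tip is over it when the gauge reads 0.70.
- glue_bottle: small white glue bottle with a blue cap, 32 mm across, 96 mm tall, standing left of the fixture; bystander, origin under its centre
- spanner: combination spanner, 146x22x5 mm, lying close along the left side of the fixture; bystander, origin under its centre
- spare_plate: second black cover plate, 62x52x8 mm, lying right of the fixture; bystander, origin under its centre
- tape: roll of yellow tape lying flat, 104 mm across, 18 mm high, to the left; bystander, origin under its centre
- tin: tin of paste with a screw lid, 66 mm across, 38 mm high, far left; bystander, origin under its centre
- hex_key: large hexagon key, 139x36x9 mm, lying at the left near the bench edge; bystander, origin under its centre
- cutters: side cutters with blue grips, 166x77x18 mm, lying far right; bystander, origin under its centre

How it is judged:
By the outcome, as a careful person would: the job done as asked, in the order asked, and still so for the second after the job is handed in, with the robot touching nothing.
It also fails if it takes over 58 s, if anything falls off the work surface, if the arm or the gripper's body presses on something with over 40 N, if the wrist force passes 120 N, or if a joint passes its speed limit or range.

## Working session

There is one attempt and no reset: what is moved stays moved. The work goes in short steps, Python scripts to look and compute and a shell command to move; the robot and the scene stay as the last step left them, time stands still between calls to the robot, and variables do not carry over. Pictures are saved under pics/ and viewed, about 8 in all and at most 12, crops included, and the job is handed in when it is done.

```bash
mkdir -p pics; cat > h.py <<'E'
import numpy as np, cv2
from cell import manip, imaging, order
from scipy.spatial.transform import Rotation as R
def tool():
    s=manip.sense(); return np.array(s["tcp_pos"]),R.from_euler('xyz',s["ee_rot"],degrees=True).as_matrix(),s
def to_tool(p):  # shift in cm in tool axes to world point p
    t,M,s=tool(); return np.round(M.T@(np.array(p)-t)*100,2)
def lm(cam,*names):
    o={}
    for n in names:
        r=imaging.landmark_of(cam,n)
        o[n]=[(np.round(d["location"],4).tolist(),round(float(d["conf"]),2)) for d in r[:2]]
        print(cam,n,o[n])
    return o
def pix(cam,p):
    m=imaging.camera_model(cam); c=np.array(m["view"])@np.append(p,1); return m["fx"]*c[0]/c[2]+m["cx"],m["fy"]*c[1]/c[2]+m["cy"]
E
python3 - <<'E'
from h import *
print(manip.sense())
ims=[]
for c in("side","top"):
    im,d=imaging.camera(c); cv2.imwrite(f"pics/{c}0.png",im)
    lm(c,"fixture","leaf_lip","handle_grip","knob_grip","pointer_tip","set_mark","glue_bottle","spanner","spare_plate")
    m=imaging.camera_model(c); v=np.array(m["view"]); print(c,np.round(-v[:3,:3].T@v[:3,3],3),np.round(v[:3,:3],2).tolist(),m["fx"])
E
```

```text
{'clock': 0.0, 'qpos': array([-7.50805901e+01,  7.51576108e+00,  8.53288063e+01,  3.17562484e-04,
        8.72609321e+01, -4.89221930e+00]), 'qd': array([-0.03045344,  0.13738244, -0.03917864, -0.0866782 , -0.04743403,
        0.0358158 ]), 'tau': array([ 1.42955596e-03, -5.69404042e+01, -5.00547194e+01, -2.31268987e-04,
        1.50829920e-02, -2.13042853e-06]), 'tcp_pos': array([ 0.20325222, -0.56396453,  0.23824214]), 'ee_rot': array([-1.79894912e+02, -9.31317817e-03,  1.98116052e+01]), 'force': array([ 0.58123261, -0.41072655, -0.08327557]), 'wrist_torque': array([ 0.011434  , -0.00438855,  0.02768987]), 'opening': 0.08511622905525064}
side fixture [([0.4422, -0.1967, 0.0071], 0.86)]
side leaf_lip [([0.4085, -0.1715, 0.1182], 0.82)]
side handle_grip [([0.4185, -0.2974, 0.0597], 0.55)]
side knob_grip [([0.4177, -0.1114, 0.1199], 0.68)]
side pointer_tip [([0.4506, -0.3963, 0.0005], 0.46)]
side set_mark [([0.3987, -0.2275, 0.0185], 0.59)]
side glue_bottle [([0.4487, -0.0119, -0.0007], 0.61), ([0.4192, -0.2966, 0.0612], 0.25)]
side spanner [([0.4113, -0.0534, -0.0044], 0.58)]
side spare_plate [([0.4502, -0.3942, 0.0033], 0.6)]
side [-0.04   0.964  0.54 ] [[-0.92, -0.39, -0.01], [-0.14, 0.34, -0.93], [0.37, -0.85, -0.37]] 448.62071151380013
top fixture [([0.4369, -0.1991, -0.0024], 0.91)]
top leaf_lip []
top handle_grip []
top knob_grip [([0.4077, -0.1737, 0.1195], 0.72), ([0.4193, -0.1187, 0.1168], 0.48)]
top pointer_tip []
top set_mark [([0.4007, -0.2254, 0.0177], 0.77), ([0.4603, 0.3428, -0.001], 0.46)]
top glue_bottle [([0.4395, -0.0113, 0.0015], 0.55)]
top spanner [([0.4376, -0.1979, -0.0021], 0.73), ([0.4085, -0.0503, -0.0074], 0.41)]
top spare_plate [([0.4445, -0.3898, 0.0006], 0.46), ([0.4383, -0.2008, -0.0013], 0.41)]
top [ 0.317 -0.11   1.6  ] [[-0.0, -1.0, -0.01], [-1.0, 0.0, -0.07], [0.07, 0.01, -1.0]] 428.1909097641757
```

View pics/side0.png

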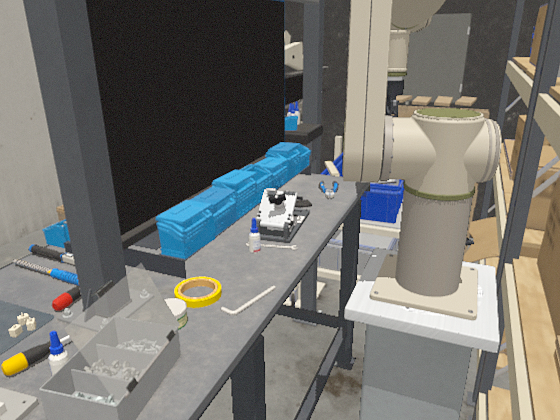

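View pics/top0.png

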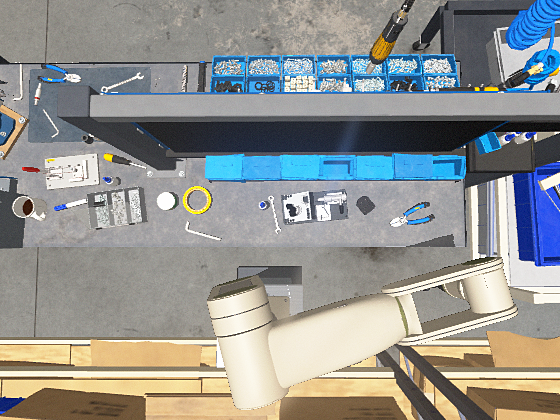

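The top view shows the fixture at about (313,206) px, nearly aligned with the world axes. The blue bins stand behind it, and the overhead beam is beyond them. Next I'll refine the yaw from the depth.

```bash
python3 - <<'E'
from h import *
c="top"; im,d=imaging.camera(c); m=imaging.camera_model(c); V=np.linalg.inv(np.array(m["view"]))
v,u=np.mgrid[:420,:560]; P=np.stack([(u-m["cx"])/m["fx"]*d,(v-m["cy"])/m["fy"]*d,d,np.ones_like(d)],-1)@V.T
r=max(imaging.regions_of(c,"fixture"),key=lambda a:a["conf"]); k=r["mask"]; print(r["conf"],k.sum())
box=(P[...,2]>.006)&(P[...,2]<.2)&(P[...,0]>.36)&(P[...,0]<.51)&(P[...,1]<-.06)&(P[...,1]>-.345)
for q in(k&(P[...,2]>-.01),box): 
    pts=P[q][:,:2]; print(cv2.minAreaRect((pts*1000).astype(np.float32)),np.percentile(pts,[1,99],axis=0))
crop=im[180:235,270:385]; s1=cv2.resize(crop,None,fx=6.5,fy=5.2*1.25,interpolation=cv2.INTER_CUBIC)
im2,_=imaging.camera("side"); s2=cv2.resize(im2[170:255,235:350],None,fx=5,fy=5,interpolation=cv2.INTER_CUBIC)
cv2.imwrite("pics/c1.png",s1); cv2.imwrite("pics/c2.png",s2)
# obstacles near: bins front/height
for y in(-.1,-.2,-.3):
    q=(abs(P[...,1]-y)<.01)&(P[...,0]>.3)&(P[...,0]<.8); print(y,[(round(float(a),2),round(float(b),2)) for a,b in sorted(map(tuple,P[q][:,[0,2]]))[::14]])
E
```

```text
0.62 1882
((409.1205749511719, -209.1372528076172), (163.0980987548828, 240.6550750732422), 5.960131645202637) [[ 0.37482359 -0.32320293]
 [ 0.49397684 -0.08937201]]
((434.81378173828125, -203.2350311279297), (280.064453125, 149.48556518554688), 89.9630126953125) [[ 0.37471295 -0.32347709]
 [ 0.49629161 -0.08570713]]
-0.1 [(0.3, -0.0), (0.31, 0.0), (0.32, 1.6), (0.32, 1.6), (0.32, 1.6), (0.32, 1.6), (0.32, 1.6), (0.32, 1.6), (0.32, 1.6), (0.32, 1.6), (0.32, 1.6), (0.32, 1.6), (0.32, 1.6), (0.32, 1.6), (0.32, 1.6), (0.32, 1.6), (0.32, 1.6), (0.32, 1.6), (0.32, 1.6), (0.32, 1.6), (0.32, 1.6), (0.32, 1.6), (0.32, 1.6), (0.32, 1.6), (0.32, 1.6), (0.32, 1.6), (0.32, 1.6), (0.32, 1.6), (0.32, 1.6), (0.32, 1.6), (0.32, 1.6), (0.32, 1.6), (0.32, 1.6), (0.32, 1.6), (0.32, 1.6), (0.32, 1.6), (0.32, 1.6), (0.32, 1.6), (0.32, 1.6), (0.32, 1.6), (0.32, 1.6), (0.32, 1.6), (0.32, 1.6), (0.32, 1.6), (0.32, 1.6), (0.32, 1.6), (0.32, 1.6), (0.32, 1.6), (0.32, 1.6), (0.32, 1.6), (0.32, 1.6), (0.32, 1.6), (0.32, 1.6), (0.32, 1.6), (0.32, 1.6), (0.32, 1.6), (0.32, 1.6), (0.32, 1.6), (0.32, 1.6), (0.32, 1
[... 2338 characters left out ...]
 0.01), (0.5, 0.0), (0.51, 0.01), (0.52, -0.01), (0.53, 0.12), (0.53, 0.12), (0.54, 0.12), (0.55, 0.07), (0.56, 0.08), (0.57, 0.08), (0.58, 0.67), (0.58, 0.68), (0.58, 0.67), (0.58, 0.7), (0.58, 0.08), (0.58, 0.7), (0.58, 0.07), (0.59, 0.13), (0.59, 0.14), (0.59, 0.7), (0.59, 0.7), (0.59, 0.14), (0.59, 0.7), (0.6, 0.14), (0.6, 0.7), (0.6, 0.71), (0.6, 0.7), (0.61, 0.71), (0.61, 0.13), (0.61, 0.7), (0.61, 0.7), (0.62, 0.14), (0.62, 0.7), (0.62, 0.3), (0.62, 0.5), (0.62, 0.18), (0.62, 0.34), (0.62, 0.48), (0.62, 0.46), (0.62, 0.45), (0.62, 0.44), (0.62, 0.42), (0.62, 0.37), (0.62, 0.32), (0.62, 0.44), (0.62, 0.71), (0.62, 0.48), (0.62, 0.7), (0.62, 0.7), (0.62, 0.7), (0.63, 0.7), (0.68, 0.58)]
```

View pics/c1.png

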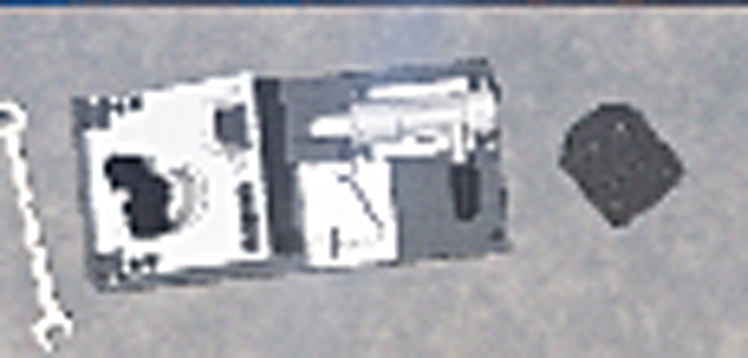

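View pics/c2.png

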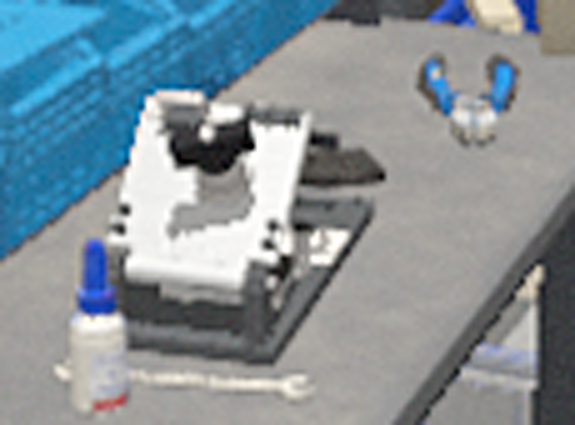

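The crops show three things:
- **Yaw:** the base's lower edge runs from (95,288) to (510,248) in the top crop, so the fixture yaw is about +5.5°.
- **Bolt:** it is drawn back, with the handle at (465,190).
- **Leaf:** it is open about 0.7 rad, with the lip at (250,215).

Next I'll fit the frame.

```bash
cat >> h.py <<'E'
def unp(cam,u,v,z):
    m=imaging.camera_model(cam); V=np.linalg.inv(np.array(m["view"])); d=V[:3,:3]@np.array([(u-m["cx"])/m["fx"],(v-m["cy"])/m["fy"],1]); o=V[:3,3]
    return o+d*(z-o[2])/d[2]
E
python3 - <<'E'
from h import *
C=np.array([[95,288],[510,248],[495,60],[73,97]]); F=np.array([[-55,113],[-55,-127],[55,-127],[55,113]])/1e3
W=np.array([unp("top",270+x/6.5-.42,180+y/6.5-.42,.012)[:2] for x,y in C]); print(W.round(4).tolist())
f=F-F.mean(0); w=W-W.mean(0); yaw=np.arctan2((f[:,0]*w[:,1]-f[:,1]*w[:,0]).sum(),(f*w).sum()); Rm=np.array([[np.cos(yaw),-np.sin(yaw)],[np.sin(yaw),np.cos(yaw)]])
O=W.mean(0)-Rm@F.mean(0); print("yaw",np.degrees(yaw),"O",O,"res",(W-O-F@Rm.T).round(4).tolist())
g=unp("top",270+465/6.5-.42,180+190/6.5-.42,.0655); print("grip px",g, Rm.T@(g[:2]-O))
for n,p in dict(grip=(-23,-98),knob=(-10,40),lip=(-28,24),lipshut=(-28,-4)).items(): print(n,O+Rm@(np.array(p)/1e3))
E
```

```text
[[0.3716, -0.0938], [0.3942, -0.3305], [0.502, -0.3232], [0.4811, -0.0812]]
yaw 5.205476139449083 O [ 0.43657604 -0.20021184] res [[0.0, -0.0011], [0.0008, 0.0011], [-0.0008, -0.0015], [0.0, 0.0015]]
grip px [ 0.42363246 -0.2986605   0.0655    ] [-0.02182222 -0.09686828]
grip [ 0.42256222 -0.2998944 ]
knob [ 0.42298817 -0.16128409]
lip [ 0.40651405 -0.1788512 ]
lipshut [ 0.40905443 -0.20673572]
```

```bash
python3 -m crank '[[[255,4,-3.6,0,4],[255,8,-7.3,0,8],[255,12,-10.9,0,14.6],[255,16,-14.6,0,14.6],[255,20,-18.3,0,14.6],[255,24,-21.9,0,14.6],[255,28,-25.5,0,14.6],[255,32.1,-29.2,4,14.6],[255,32.1,-29.2,7.5,14.6],[255,32.1,-29.2,7.5,14.6],[255,32.1,-29.2,7.5,14.6],[255,32.1,-29.2,7.5,14.6],[255,32.1,-29.2,7.5,14.6]]]' 40; python3 - <<'E'
from h import *
im,_=imaging.camera("side"); cv2.imwrite("pics/s3.png",cv2.resize(im[170:255,235:350],None,fx=5,fy=5,interpolation=cv2.INTER_CUBIC))
lm("side","leaf_lip","knob_grip","handle_grip")
t,M,s=tool();print(t,s["ee_rot"],s["qpos"].round(1),s["force"],pix("side",t+[0,0,-.008]))
E
```

```text
clock: 2.45
tcp_pos: [0.407, -0.1828, 0.1663]
ee_rot: [179.9, -0.1, 5.1]
force: [-0.1, -0.7, 0.9]
opening: -0.0003
side leaf_lip [([0.4071, -0.1737, 0.1207], 0.8)]
side knob_grip [([0.4196, -0.1127, 0.1167], 0.51)]
side handle_grip [([0.401, -0.5575, 0.0004], 0.53), ([0.4178, -0.2978, 0.0591], 0.46)]
[ 0.40669099 -0.18212461  0.16541407] [ 1.79934117e+02 -8.18519069e-02  5.12366995e+00] [-30.7 -14.7 114.3  -0.   80.3  54.2] [-0.59131639 -0.74633033 -0.4099857 ] (np.float64(290.17875635421063), np.float64(179.15155065443204))
```

View pics/s3.png

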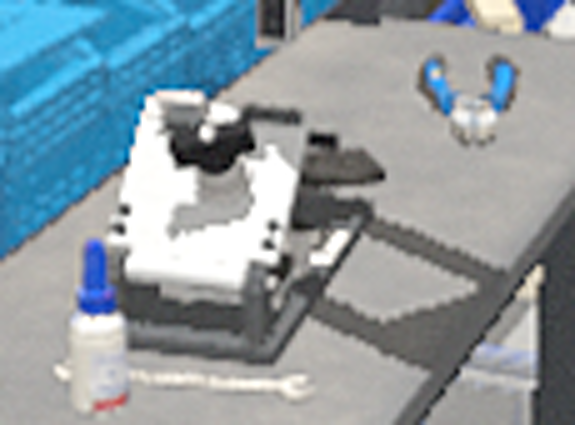

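```bash
python3 -m crank '[[[255,0,-0.6,1.5,0],[255,0,-0.6,3,0],[255,0,-0.3,4,0],[255,0,0.2,4.6,0],[255,0,0.8,5.5,0],[255,0,1.3,6.3,0],[255,0,1.7,7.3,0],[255,0,2.1,8.3,0],[255,0,2.4,9.3,0],[255,0,2.5,9.8,0],[255,0,2.5,10.1,0],[255,0,2.5,10.3,0],[255,0,2.5,10.3,0]]]'; python3 - <<'E'
from h import *
imaging.camera("side");lm("side","leaf_lip","knob_grip")
t,M,s=tool();print(t,s["force"])
E
```

```text
clock: 3.95
tcp_pos: [0.4086, -0.2058, 0.0619]
ee_rot: [-180.0, 0.0, 5.2]
force: [-5.9, 1.8, 6.9]
opening: -0.0003
side leaf_lip [([0.409, -0.2024, 0.0545], 0.67)]
side knob_grip [([0.4248, -0.1533, 0.0879], 0.43)]
[ 0.40856354 -0.20583617  0.06195591] [-5.11917849  1.39147478  6.07038571]
```

```bash
python3 -m crank '[[[255,0,0,0.2,0],[255,0,0,0.2,0],[255,0,0,0.2,0]]]';  python3 -m crank '[[[255,0,0,-3,0],[120,-1,3,-7,0],[120,-1,7,-7,0],[120,-1,9,-7,0],[120,-1,9,-7,0],[120,-1,9,-7,0]]]'; python3 - <<'E'
from h import *
im,_=imaging.camera("side"); lm("side","leaf_lip","knob_grip","handle_grip")
cv2.imwrite("pics/s4.png",cv2.resize(im[170:255,235:350],None,fx=5,fy=5,interpolation=cv2.INTER_CUBIC))
imaging.camera("top"); lm("top","leaf_lip","knob_grip","handle_grip")
t,M,s=tool();print(t,s["ee_rot"],s["opening"])
print(to_tool([.423,-.2995,.060]))
E
```

```text
clock: 4.4
tcp_pos: [0.4088, -0.2059, 0.0616]
ee_rot: [180.0, 0.0, 5.2]
force: [-11.3, 5.8, 24.9]
opening: -0.0001
clock: 5.0
tcp_pos: [0.4068, -0.2962, 0.1292]
ee_rot: [-180.0, 0.0, 5.2]
force: [0.5, 1.0, -0.0]
opening: 0.0453
side leaf_lip [([0.4104, -0.2006, 0.0559], 0.61)]
side knob_grip [([0.423, -0.1559, 0.0914], 0.44)]
side handle_grip [([0.4192, -0.2974, 0.0592], 0.57)]
top leaf_lip [([0.4155, -0.1979, 0.0543], 0.65)]
top knob_grip [([0.4241, -0.1584, 0.089], 0.39)]
top handle_grip []
[ 0.40699856 -0.29589138  0.12926718] [-1.79995494e+02  7.61985582e-04  5.25544127e+00] 0.04534301540284337
[1.56 0.51 6.93]
```

View pics/s4.png

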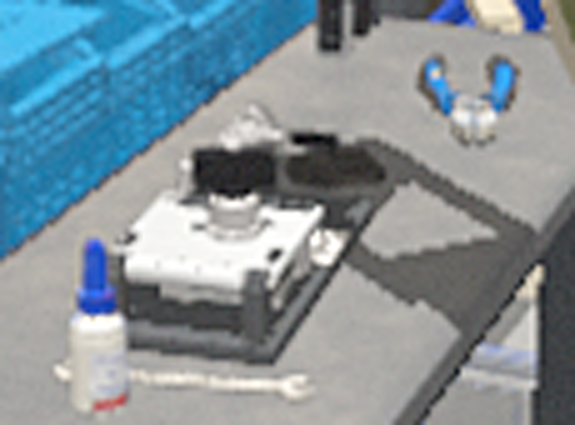

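The leaf now lies level and shut: force rose to 25 N at the stop, and the lip is at z 55 mm. Next I'll grip the handle.

```bash
python3 -m crank '[[[155,1.4,0.4,0,0],[155,1.4,0.4,2,0],[155,1.4,0.4,5,0],[155,1.4,0.4,7.9,0],[155,1.4,0.4,7.9,0],[255,1.4,0.4,7.9,0],[255,1.4,0.4,7.9,0],[255,1.4,0.4,7.9,0],[255,1.4,0.4,7.9,0]]]' 30; python3 - <<'E'
from h import *
t,M,s=tool();print(t,s["ee_rot"],s["opening"],s["force"])
im,_=imaging.camera("side"); lm("side","handle_grip")
E
```

```text
clock: 6.3
tcp_pos: [0.421, -0.297, 0.0511]
ee_rot: [-179.8, 0.0, 5.2]
force: [-2.8, 11.2, 0.1]
opening: 0.01
[ 0.4210259  -0.29696751  0.05112534] [-1.79781285e+02  3.88631465e-02  5.24501358e+00] 0.010015674550301277 [-2.7698572  11.20653898  0.12417946]
side handle_grip [([0.4202, -0.2945, 0.0574], 0.37)]
```

```bash
python3 -m crank '[[[255,0,-0.15,0,0],[255,0.1,-0.15,-0.9,0],[255,0.35,-0.15,-1.8,0],[255,0.8,-0.15,-2.6,0],[255,1.4,-0.15,-3.3,0],[255,2.1,-0.15,-3.9,0],[255,2.6,-0.15,-4.15,0],[255,2.6,-0.15,-4.15,0],[255,2.6,-0.15,-4.15,0]]]' ; python3 - <<'E'
from h import *
t,M,s=tool();print(t,s["opening"],s["force"],s["wrist_torque"])
im,_=imaging.camera("side"); lm("side","handle_grip")
cv2.imwrite("pics/s5.png",cv2.resize(im[170:255,235:350],None,fx=5,fy=5,interpolation=cv2.INTER_CUBIC))
E
```

```text
clock: 7.3
tcp_pos: [0.4465, -0.2943, 0.0935]
ee_rot: [-179.9, 0.1, 5.2]
force: [-7.2, 9.6, 5.2]
opening: 0.01
[ 0.44648949 -0.29429551  0.09352892] 0.009957637395740555 [-7.16112879  9.63929755  5.16111799] [1.57469243 1.38871677 0.02116271]
side handle_grip []
```

View pics/s5.png

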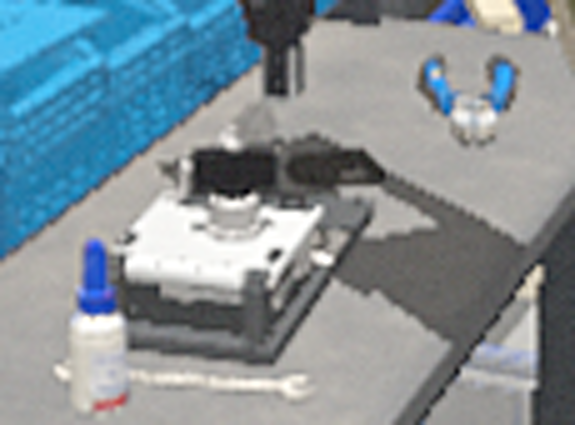

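```bash
python3 -m crank '[[[255,0,-0.5,0,0],[255,0,-1,0,0],[255,0,-1.5,0,0],[255,0,-2,0,0],[255,0,-2.5,0,0],[255,0,-2.9,0,0],[255,0,-2.9,0,0],[255,0,-2.9,0,0]]]' ; python3 - <<'E'
from h import *
t,M,s=tool();print(t,s["opening"],s["force"],s["wrist_torque"])
E
```

```text
clock: 8.2
tcp_pos: [0.4442, -0.2671, 0.0937]
ee_rot: [179.9, 0.0, 5.2]
force: [-6.3, 1.1, 3.0]
opening: 0.0099
[ 0.44419401 -0.26709142  0.09373585] 0.009878620892469703 [-6.34588943  1.13498469  3.01674901] [0.16740895 1.3477523  0.01741284]
```

```bash
python3 -m crank '[[[255,0,-0.15,0,0],[255,0,-0.3,0,0],[255,0,-0.3,0,0],[255,0,-0.3,0,0]]]' ; python3 - <<'E'
from h import *
t,M,s=tool();print(t,s["opening"],s["force"],s["wrist_torque"])
E
```

```text
clock: 8.6
tcp_pos: [0.4443, -0.2655, 0.094]
ee_rot: [179.8, -0.0, 5.2]
force: [-5.5, -5.7, -1.0]
opening: 0.0098
[ 0.44428192 -0.26550649  0.0939652 ] 0.009765073109737454 [-5.54736493 -5.74121504 -0.96235757] [-0.97311493  1.0861452  -0.04717489]
```

```bash
python3 -m crank '[[[255,-0.5,0.1,0.25,0],[255,-1.2,0.1,0.85,0],[255,-1.8,0.1,1.55,0],[255,-2.25,0.1,2.35,0],[255,-2.5,0.1,3.25,0],[255,-2.6,0.1,4.15,0],[255,-2.6,0.1,4.15,0],[255,-2.6,0.1,4.15,0]]]' ; python3 - <<'E'
from h import *
t,M,s=tool();print(t,s["opening"],s["force"],s["wrist_torque"])
E
```

```text
clock: 9.4
tcp_pos: [0.4196, -0.268, 0.052]
ee_rot: [179.8, -0.2, 5.2]
force: [2.7, -1.7, 1.8]
opening: 0.0097
[ 0.41956053 -0.2680341   0.05203254] 0.00969270353982349 [ 2.65685843 -1.68276751  1.81963895] [-0.45291633 -0.4323944  -0.01865996]
```

```bash
python3 -m crank '[[[255,0,0,0.1,0],[150,0,0,0.1,0],[150,0,0,0.1,0],[150,0,0,0.1,0],[150,0,0,-3,0],[150,0,0,-7,0],[100,-1,3,-10,0],[100,-1,3,-10,0],[100,-1,3,-10,0]]]' ; python3 - <<'E'
from h import *
im,_=imaging.camera("side"); lm("side","handle_grip","knob_grip","leaf_lip")
it,_=imaging.camera("top"); lm("top","handle_grip","knob_grip","pointer_tip","set_mark")
a=cv2.resize(im[170:255,235:350],None,fx=5,fy=5,interpolation=cv2.INTER_CUBIC); b=cv2.resize(it[180:235,270:385],None,fx=5,fy=5,interpolation=cv2.INTER_CUBIC)
cv2.imwrite("pics/s6.png",np.vstack([a[100:],b]))
t,M,s=tool();print(t,s["ee_rot"],s["qpos"].round(1))
E
```

```text
clock: 10.3
tcp_pos: [0.4111, -0.298, 0.1507]
ee_rot: [180.0, -0.0, 5.1]
force: [-0.1, 0.5, -1.3]
opening: 0.052
side handle_grip [([0.4141, -0.2652, 0.0594], 0.55)]
side knob_grip [([0.4231, -0.1551, 0.0906], 0.71)]
side leaf_lip [([0.4084, -0.1997, 0.0559], 0.57)]
top handle_grip []
top knob_grip [([0.4257, -0.1607, 0.0881], 0.54)]
top pointer_tip []
top set_mark [([0.4015, -0.2265, 0.019], 0.84)]
[ 0.41089117 -0.29704256  0.14970288] [-1.79954365e+02  3.89762701e-02  5.23657940e+00] [-41.7  -3.4 105.9   0.   77.5  43.1]
```

View pics/s6.png

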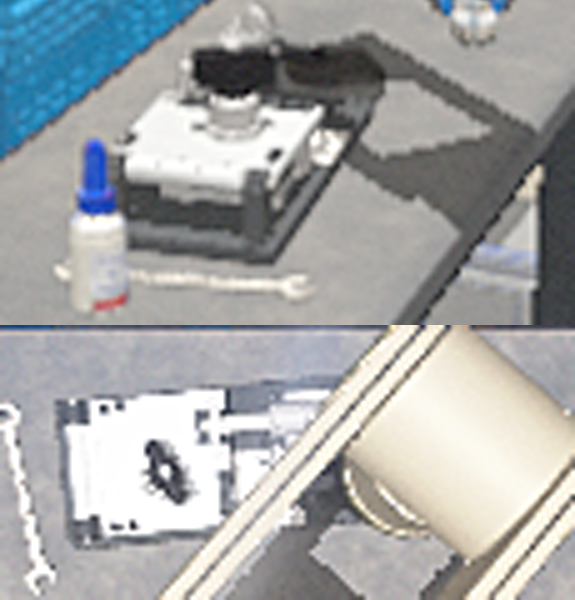

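The bolt is home and the handle is down (grip at y −0.265, z 0.059). The knob bar shows in the top crop from about (155,440) to (185,505). Next I'll measure its angle.

```bash
cat >> h.py <<'E'
def knob(cam="top",save=None):
    im,d=imaging.camera(cam); m=imaging.camera_model(cam); V=np.linalg.inv(np.array(m["view"]))
    v,u=np.mgrid[:420,:560]; z=np.full(u.shape,.102); 
    o=V[:3,3]; D=np.stack([(u-m["cx"])/m["fx"],(v-m["cy"])/m["fy"],np.ones(u.shape)],-1)@V[:3,:3].T; P=o+D*((.102-o[2])/D[...,2])[...,None]
    q=(im.max(-1)<90)&(np.hypot(P[...,0]-.4235,P[...,1]+.160)<.030)
    p=P[q][:,:2]; c=p.mean(0); w,e=np.linalg.eigh(np.cov((p-c).T)); b=e[:,1]
    print("knob",q.sum(),c.round(4),"yaw",np.degrees(np.arctan2(b[1],b[0]))%180,np.sqrt(w)*1000); return im
E
python3 - <<'E'
from h import *
knob(); print(to_tool([.4235,-.160,.15]))
for n in ["knob"]:
    r=imaging.regions_of("top",n)
    for a in r[:2]:
        vv,uu=np.nonzero(a["mask"]); print(a["conf"],a["mask"].sum(),unp("top",uu.mean(),vv.mean(),.102), cv2.minAreaRect(np.stack([uu,vv],1).astype(np.float32)))
E
```

```text
knob 24 [ 0.42   -0.1601] yaw 26.850158231326503 [ 5.256454   13.47576765]
[  2.5  -13.55  -0.  ]
0.41 49 [ 0.4211681 -0.1575295  0.102    ] ((302.00006103515625, 209.00003051757812), (9.899494171142578, 5.656853675842285), 45.0)
```

```bash
python3 -m crank '[[[130,0.5,-4,0,-8],[130,1.2,-8,0,-16],[130,2.0,-11.5,0,-23.8],[130,2.4,-13.6,0,-23.8],[130,2.4,-13.6,2,-23.8],[130,2.4,-13.6,5,-23.8],[130,2.4,-13.6,6.9,-23.8],[130,2.4,-13.6,6.9,-23.8],[255,2.4,-13.6,6.9,-23.8],[255,2.4,-13.6,6.9,-23.8],[255,2.4,-13.6,6.9,-23.8],[255,2.4,-13.6,6.9,-23.8]]]' 40; python3 - <<'E'
from h import *
t,M,s=tool();print(t,s["ee_rot"],s["opening"],s["force"],s["wrist_torque"],s["qpos"].round(1))
E
```

```text
clock: 12.05
tcp_pos: [0.422, -0.1587, 0.0822]
ee_rot: [-179.8, 0.0, 29.0]
force: [-6.8, 8.1, 2.4]
opening: 0.0213
[ 0.42200302 -0.15868572  0.0821937 ] [-1.79827306e+02  7.68934049e-03  2.90142511e+01] 0.02125690269525892 [-6.75560454  8.0819316   2.38217323] [ 1.36318461  0.99843249 -0.01507862] [-2.720e+01 -8.000e+00  1.177e+02  1.000e-01  7.040e+01  3.380e+01]
```

```bash
python3 -m crank '[[[255,0,0,0,0],[255,0,0,0,0],[255,0,0,0,0]]]'; python3 - <<'E'
from h import *
t,M,s=tool();print(t,s["ee_rot"],s["opening"],s["force"],s["wrist_torque"],s["qpos"].round(1))
im,_=imaging.camera("side")
cv2.imwrite("pics/s7.png",cv2.resize(im[170:255,235:350],None,fx=5,fy=5,interpolation=cv2.INTER_CUBIC))
E
```

```text
clock: 12.35
tcp_pos: [0.422, -0.1587, 0.0822]
ee_rot: [-179.8, 0.0, 29.0]
force: [-6.8, 8.8, 3.4]
opening: 0.0211
[ 0.42201328 -0.15870233  0.0821985 ] [-1.79832032e+02  6.57123434e-03  2.90170256e+01] 0.02106876302959938 [-6.84405943  8.80077386  3.38906944] [ 1.37839065  0.99499991 -0.03944214] [-2.720e+01 -8.000e+00  1.177e+02  1.000e-01  7.040e+01  3.380e+01]
```

View pics/s7.png

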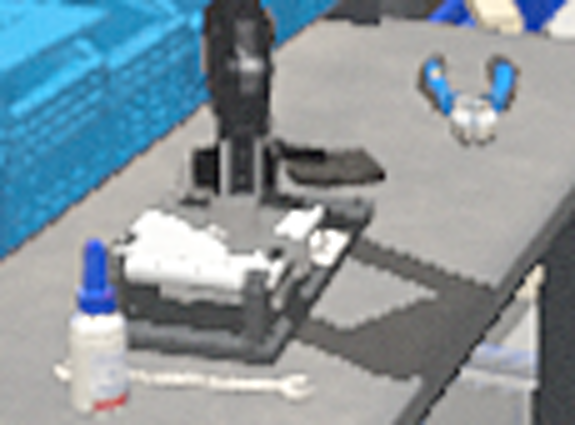

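Opening stopped at 21 mm, not 12. The tips are probably on the round hub below the bar. I'll reopen, rise 9 mm and grip again.

```bash
python3 -m crank '[[[150,0,0,0,0],[150,0,0,0,0],[150,0,0,-0.9,0],[150,0,0,-0.9,0],[255,0,0,-0.9,0],[255,0,0,-0.9,0],[255,0,0,-0.9,0],[255,0,0,-0.9,0]]]'; python3 - <<'E'
from h import *
t,M,s=tool();print(t,s["ee_rot"],s["opening"],s["force"],s["wrist_torque"])
E
```

```text
clock: 13.2
tcp_pos: [0.4221, -0.1587, 0.091]
ee_rot: [-179.8, 0.0, 29.0]
force: [-7.8, 9.5, 14.9]
opening: 0.0109
[ 0.42213214 -0.15865687  0.09097762] [-1.79833240e+02  1.03941949e-03  2.90243842e+01] 0.010922532963497397 [-7.76752755  9.46141711 14.8535461 ] [ 1.54948193  1.26699131 -0.06780607]
```

```bash
python3 -m crank '[[[255,0,-0.15,-0.1,0],[255,0,-0.15,-0.1,7],[255,0,-0.15,-0.1,14],[255,0,-0.15,-0.1,21],[255,0,-0.15,-0.1,28],[255,0,-0.15,-0.1,35],[255,0,-0.15,-0.1,42],[255,0,-0.15,-0.1,48],[255,0,-0.15,-0.1,48],[255,0,-0.15,-0.1,48]]]' 60; python3 - <<'E'
from h import *
t,M,s=tool();print(t,s["ee_rot"],s["opening"],s["force"],s["wrist_torque"])
it,_=imaging.camera("top"); lm("top","pointer_tip","set_mark"); im,_=imaging.camera("side");lm("side","pointer_tip","set_mark")
b=cv2.resize(it[195:235,300:350],None,fx=10,fy=10,interpolation=cv2.INTER_CUBIC);a=cv2.resize(im[195:225,275:325],None,fx=10,fy=6.6,interpolation=cv2.INTER_CUBIC)
cv2.imwrite("pics/t8.png",np.vstack([b,a]))
E
```

```text
clock: 14.2
tcp_pos: [0.4218, -0.1568, 0.0913]
ee_rot: [-179.8, 0.1, -19.0]
force: [-1.6, 10.9, 6.1]
opening: 0.0108
[ 0.42178189 -0.15684493  0.0912774 ] [-1.79830194e+02  8.51104158e-02 -1.89821746e+01] 0.010752479461497454 [-1.63861397 10.90616014  6.14225755] [ 1.63028513  0.25812592 -0.01634032]
top pointer_tip []
top set_mark [([0.4016, -0.227, 0.0197], 0.94)]
side pointer_tip []
side set_mark [([0.4002, -0.2233, 0.0139], 0.76), ([0.4393, -0.1982, 0.0018], 0.44)]
```

View pics/t8.png

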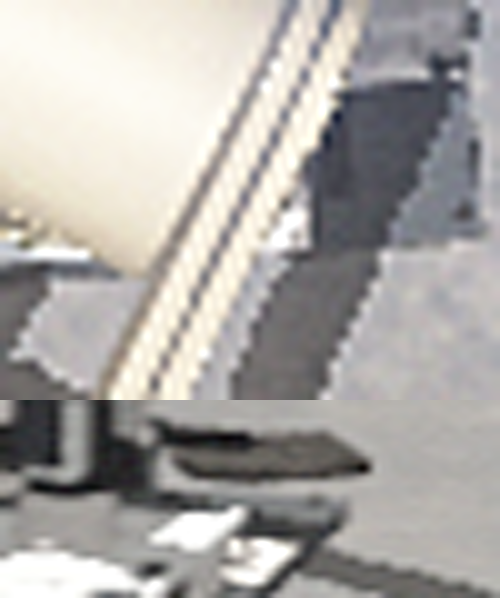

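```bash
python3 -m crank '[[[255,0,0,0,4],[255,0,0,0,7],[255,0,0,0,7],[255,0,0,0,7],[150,0,0,0,7],[150,0,0,0,7],[150,0,0,0,7]]]' ; python3 -m crank '[[[150,0,0,-4,0],[150,0,0,-9,0],[150,-2,-4.5,-9,0],[150,-4,-9,-9,0],[150,-6,-13,-9,0],[150,-7,-15,-9,0],[150,-7,-15,-9,0]]]'; cat > g.py <<'E'
from h import *
import sys
t,M,s=tool();print(t,s["ee_rot"])
it=[];
for i in range(6): it.append(imaging.camera("top")[0].astype(float))
im=np.mean(it,0).astype(np.uint8); lm("top","pointer_tip","set_mark")
b=cv2.resize(im[195:230,310:345],None,fx=16,fy=16,interpolation=cv2.INTER_CUBIC)
O=np.array([.4366,-.1985]); y=np.radians(5.2); piv=O+[np.cos(y)*0-np.sin(y)*-.038,np.cos(y)*-.038]
print("pivot px crop",[(a-b0)*16+8 for a,b0 in zip(pix("top",[*piv,.017]),(310,195))])
cv2.imwrite(f"pics/{sys.argv[1]}.png",b)
E
python3 g.py g9
```

```text
clock: 15.2
tcp_pos: [0.4218, -0.1588, 0.0912]
ee_rot: [180.0, -0.0, -26.0]
force: [0.8, -0.7, -0.2]
opening: 0.0353
clock: 15.9
tcp_pos: [0.4245, 0.0092, 0.1814]
ee_rot: [-180.0, -0.0, -25.8]
force: [0.7, -0.1, 0.2]
opening: 0.0351
[0.42452488 0.00920406 0.18135726] [-1.79963540e+02 -6.24534681e-03 -2.57955283e+01]
top pointer_tip [([0.4336, -0.1979, -0.0015], 0.52)]
top set_mark [([0.3971, -0.2274, 0.0203], 0.88), ([0.4119, -0.1991, 0.0564], 0.53)]
pivot px crop [np.float64(210.17331606364223), np.float64(173.19296918396458)]
```

View pics/g9.png

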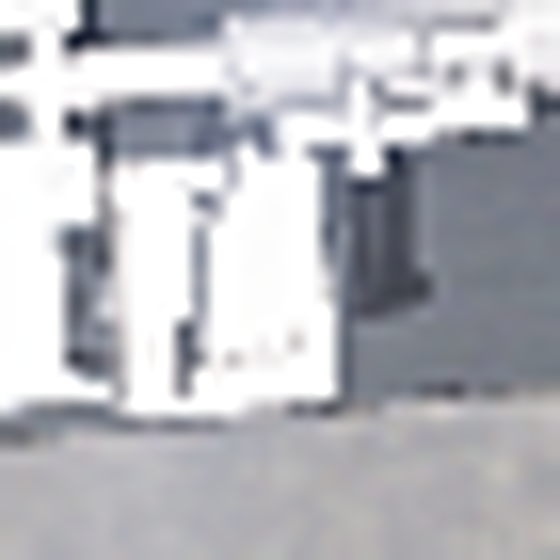

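The gauge is visible: the pointer runs from about (205,190) to (190,335), close to the mark at (184,360). Next I'll measure it sub-pixel against the starting image.

```bash
cat > m.py <<'E'
from h import *
im=np.mean([imaging.camera("top")[0].astype(float) for _ in range(5)],0); np.save("cur.npy",im)
ref=cv2.imread("pics/top0.png").astype(float)
O=np.array([.4366,-.1985]); y=np.radians(5.2); Rm=np.array([[np.cos(y),-np.sin(y)],[np.sin(y),np.cos(y)]])
# rest dir: fit so mark at 0.70; angle convention: dir = phi0 - g (clockwise seen from above: -x/-y toward -x/+y)
for nm,I in(("ref",ref),("cur",im)):
    print(nm)
    g=I.mean(-1)
    for r in range(205,220):
        print(r,g[r,316:333].astype(int))
E
python3 m.py
```

```text
ref
205 [239 219 216 255 255 255 249 255 174 255 255 255 255 254 121 123 126]
206 [255 255 255 255 255 234 255 255 190 255 255 254 255 255 116 128 135]
207 [229 255 255 255 255 255 124 148 232 255 254 252 255 255 114 133 134]
208 [237 255 255 254 254 255 255 255 147 255 255 253 255 255 119 135 135]
209 [203 255 255 254 254 254 255 255 213 163 255 255 255 255  92 131 135]
210 [175 255 255 253 253 253 253 255 255 149 227 255 255 255 122 127 129]
211 [153 255 255 253 253 253 253 254 255 255 138 255 255 255 158 132 132]
212 [168 255 255 253 253 253 253 253 255 255 150 227 255 255 202 121 124]
213 [171 255 255 254 254 254 253 253 253 255 255 137 255 255 198 116 127]
214 [175 255 255 254 255 255 255 254 252 254 255 247 155 255 255 114 133]
215 [153 255 255 255 255 107 246 255 253 253 255 255 220 253 255 117 124]
216 [119 255 243 239 243 125 255 255 255 255 239 255 201 255 255 108 122]
217 [105 210 246 242 245  99 200 238 187 236 237 242 255 255 255 115 119]
218 [104 218 255 255 243 113 250 243 255 255 255 255 255 255 255 110 122]
219 [134 186 255 255 242 142 255 255 255 255 255 255 255 255
[... 427 characters left out ...]
5 253 252 253 255 255 129 136  79]
211 [ 90 218 255 255 255 255 150 254 255 252 252 253 255 255 164 135  75]
212 [156 222 255 255 255 255 163 255 255 252 252 253 255 255 207 129  85]
213 [184 217 255 255 255 255 152 255 255 253 253 253 255 255 204 123  96]
214 [205 218 255 255 255 255 168 255 255 253 253 254 255 255 255 119  87]
215 [134 188 255 255 255 105 176 255 255 254 254 255 240 255 255 121 134]
216 [147 180 251 244 251  97 186 255 255 255 241 255 204 255 255 114 131]
217 [113 165 253 246 249 107 136 244 197 237 239 243 255 255 255 112 127]
218 [140 169 255 255 246 129 254 247 255 255 255 255 255 255 255 113 127]
219 [255 168 255 255 244 152 255 255 255 255 255 255 255 255 255 119 128]
```

```bash
cat > fit.py <<'E'
from h import *
from scipy.optimize import least_squares
ref=cv2.imread("pics/top0.png").astype(float).mean(-1); cur=np.load("cur.npy").mean(-1)
rr,cc=np.mgrid[208:215,319:330]
S=(np.arange(5)-2)/5
def ren(pu,pv,th,w,A,rr,cc):
    o=0
    for a in S:
        for b in S:
            x=cc+a-pu; y=rr+b-pv; d=x*np.cos(th)-y*np.sin(th); o=o+1/(1+np.exp((abs(d)-w/2)/.06))
    return 255-A*o/25
def f(p):
    return np.r_[(ren(p[0],p[1],p[2],p[4],p[5],rr,cc)-ref[208:215,319:330]).ravel(),(ren(p[0],p[1],p[3],p[4],p[5],rr,cc)-cur[208:215,319:330]).ravel()]
for t1 in(-.1,-.05):
    s=least_squares(f,[322.6,205.3,.576,t1,.6,150],loss="soft_l1",f_scale=15); print(s.x.round(3),s.cost.round(0),"gauge",(s.x[2]-s.x[3]).round(3))
pu,pv=s.x[:2]
r2,c2=np.mgrid[215:220,319:324]
m=least_squares(lambda q:(ren(pu,pv,q[0],q[1],q[2],r2,c2)-ref[215:220,319:324]).ravel(),[-.13,.9,150],loss="soft_l1",f_scale=15); print("mark",m.x.round(3),"rel rest",(s.x[2]-m.x[0]).round(3),"short of mark",(s.x[3]-m.x[0]).round(3))
E
python3 fit.py
```

```text
[ 3.22824e+02  2.06072e+02  5.49000e-01 -1.51000e-01  1.24000e-01
  6.26544e+02] 1218.0 gauge 0.701
[ 3.22824e+02  2.06072e+02  5.49000e-01 -1.51000e-01  1.24000e-01
  6.26580e+02] 1218.0 gauge 0.701
mark [-1.70000e-01  1.89000e-01  6.68055e+02] rel rest 0.719 short of mark 0.019
```

```bash
cat >> fit.py <<'E'
print("joint, mark tied to rest-0.70")
for pv0 in(None,205.3,205.7):
    def G(p):
        v=p[1] if pv0 is None else pv0
        a=ren(p[0],v,p[2],p[4],p[5],rr,cc)-ref[208:215,319:330]; b=ren(p[0],v,p[3],p[4],p[5],rr,cc)-cur[208:215,319:330]
        c=ren(p[0],v,p[2]-.70,p[6],p[7],r2,c2)-ref[215:220,319:324]; return np.r_[a.ravel(),b.ravel(),c.ravel()]
    s=least_squares(G,[322.6,205.5,.57,-.1,.6,150,.9,150],loss="soft_l1",f_scale=15); print(pv0,s.x.round(3),s.cost.round(0),"gauge",(s.x[2]-s.x[3]).round(3))
E
python3 fit.py | tail -4
```

```text
205.3 [3.221110e+02 3.041170e+02 5.870000e-01 5.000000e-03 8.800000e-02
 7.201840e+02 6.100000e-02 1.214969e+03] 4788.0 gauge 0.581
205.7 [ 3.22729e+02  2.05500e+02  5.41000e-01 -9.60000e-02  1.88000e-01
  4.74126e+02  2.52000e-01  5.35589e+02] 3136.0 gauge 0.637
```

```bash
python3 fit.py | tail -6; python3 - <<'E'
from h import *
# side view for a cross-check: magnified, averaged
im=np.mean([imaging.camera("side")[0].astype(float) for _ in range(4)],0).astype(np.uint8)
O=np.array([.4366,-.1985]); y=np.radians(5.2)
piv=np.array([O[0]+np.sin(y)*.038,O[1]-np.cos(y)*.038,.017])
print([ (round((a-b)*16+8)) for a,b in zip(pix("side",piv),(288,200))])
for g in(0,.5,.6,.7,.8):
    th=np.radians(180+5.2)+ (0.549+y) - g  # rest direction from top fit: image tilt .549 to -y
    th=np.pi+.549-g
    q=piv+.043*np.array([np.cos(th),np.sin(th),0]); print(g,q.round(4),[round((a-b)*16+8) for a,b in zip(pix("side",q),(288,200))])
cv2.imwrite("pics/g10.png",cv2.resize(im[200:230,288:318],None,fx=16,fy=16,interpolation=cv2.INTER_CUBIC))
E
```

```text
None [ 3.22824e+02  2.05900e+02  5.33000e-01 -1.40000e-01  1.58000e-01
  5.42071e+02  2.46000e-01  5.44356e+02] 2766.0 gauge 0.674
205.3 [3.221110e+02 3.041170e+02 5.870000e-01 5.000000e-03 8.800000e-02
 7.201840e+02 6.100000e-02 1.214969e+03] 4788.0 gauge 0.581
205.7 [ 3.22729e+02  2.05500e+02  5.41000e-01 -9.60000e-02  1.88000e-01
  4.74126e+02  2.52000e-01  5.35589e+02] 3136.0 gauge 0.637
[-17, 270]
0 [ 0.4034 -0.2588  0.017 ] [200, 256]
0.5 [ 0.3971 -0.2384  0.017 ] [194, 298]
0.6 [ 0.3971 -0.2342  0.017 ] [187, 305]
0.7 [ 0.3975 -0.2299  0.017 ] [177, 313]
0.8 [ 0.3984 -0.2257  0.017 ] [165, 320]
```

View pics/g10.png

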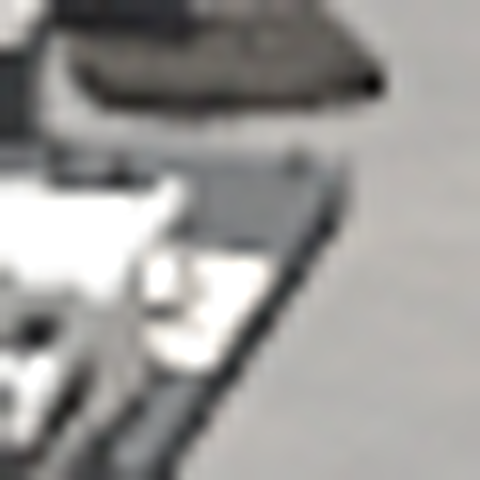

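The top-view estimates put the gauge at about 0.64–0.68, so roughly 0.04 short. I'll regrip at the same angle and add about 4°.

```bash
python3 -m crank '[[[150,2,4.5,0,0],[150,4,9,0,0],[150,6,13,0,0],[150,7,15,0,0],[150,7,15,0,0],[150,7,15,4,0],[150,7,15,9,0],[150,7,15,9,0],[255,7,15,9,0],[255,7,15,9,0],[255,7,15,9,0],[255,7,15,9,0],[255,7,15,9,2],[255,7,15,9,4],[255,7,15,9,4],[255,7,15,9,4]]]' 60; python3 - <<'E'
from h import *
t,M,s=tool();print(t,s["ee_rot"],s["opening"],s["force"],s["wrist_torque"])
E
python3 -m crank '[[[150,0,0,0,0],[150,0,0,0,0],[150,0,0,0,0],[150,0,0,-4,0],[150,0,0,-9,0],[150,-2,-4.5,-9,0],[150,-4,-9,-9,0],[150,-6,-13,-9,0],[150,-7,-15,-9,0],[150,-7,-15,-9,0]]]'; python3 m.py | sed -n '18,40p'; python3 fit.py
```

```text
clock: 18.35
tcp_pos: [0.4231, -0.1572, 0.0933]
ee_rot: [-179.8, -0.1, -29.9]
force: [3.1, 7.4, -6.4]
opening: 0.0103
[ 0.42309477 -0.15718222  0.09327278] [-1.79846017e+02 -6.91117229e-02 -2.99420917e+01] 0.010287702400679154 [ 3.07926435  7.36107183 -6.35921077] [ 1.18353764 -0.18903151 -0.03397129]
clock: 19.35
tcp_pos: [0.4367, 0.0087, 0.1824]
ee_rot: [-179.9, -0.1, -29.8]
force: [-0.3, -0.7, -0.4]
opening: 0.0352
205 [124 226 222 255 255 255 250 255 184 255 255 255 255 254 127 149 255]
206 [185 255 255 255 255 238 255 255 198 255 255 255 255 255 129 113  76]
207 [158 255 255 255 255 255 128 184 247 255 253 253 255 255 130 121  90]
208 [145 206 255 255 255 255 186 255 255 254 253 253 255 255 129 122  86]
209 [123 213 255 255 255 255 151 254 255 253 253 253 255 255 106 144  87]
210 [101 219 255 255 255 255 156 255 255 253 252 253 255 255 134 138  83]
211 [ 94 220 255 255 255 255 166 255 255 252 252 253 255 255 165 138  80]
212 [158 224 255 255 255 250 165 255 255 253 253 253 255 255 211 131  87]
213 [186 221 255 255 255 249 168 255 255 253 253 254 255 255 205 123  97]
214 [208 220
[... 442 characters left out ...]
+02  2.05838e+02  5.51000e-01 -1.37000e-01  2.51000e-01
  3.72452e+02] 1428.0 gauge 0.688
[ 3.22671e+02  2.05838e+02  5.51000e-01 -1.37000e-01  2.51000e-01
  3.72447e+02] 1428.0 gauge 0.688
mark [-1.54000e-01  2.49000e-01  5.35529e+02] rel rest 0.706 short of mark 0.018
joint, mark tied to rest-0.70
None [ 3.22586e+02  2.05747e+02  5.54000e-01 -1.26000e-01  1.67000e-01
  5.05545e+02  3.48000e-01  4.00234e+02] 2776.0 gauge 0.68
205.3 [ 3.220470e+02  2.055000e+02  5.910000e-01 -5.800000e-02  1.260000e-01
  5.887120e+02  6.700000e-02  1.174618e+03] 3428.0 gauge 0.65
205.7 [ 3.22594e+02  2.05500e+02  5.54000e-01 -1.27000e-01  6.30000e-02
  8.15454e+02  3.02000e-01  4.54498e+02] 2769.0 gauge 0.68
```

The pointer now lies over the mark, reading about 0.68–0.69. I'll make one last nudge of 1.3° to centre it.

```bash
python3 -m crank '[[[150,2,4.5,0,0],[150,4,9,0,0],[150,6,13,0,0],[150,7,15,0,0],[150,7,15,0,0],[150,7,15,4,0],[150,7,15,9,0],[150,7,15,9,0],[255,7,15,9,0],[255,7,15,9,0],[255,7,15,9,0],[255,7,15,9,0],[255,7,15,9,1.3],[255,7,15,9,1.3],[255,7,15,9,1.3]]]' 60
python3 -m crank '[[[150,0,0,0,0],[150,0,0,0,0],[150,0,0,0,0],[150,0,0,-4,0],[150,0,0,-9,0],[150,-2,-4.5,-9,0],[150,-4,-9,-9,0],[150,-6,-13,-9,0],[150,-7,-15,-9,0],[150,-7,-15,-9,0]]]'; python3 m.py | sed -n '20,32p'; python3 fit.py; python3 - <<'E'
from h import *
it,_=imaging.camera("top"); lm("top","handle_grip","leaf_lip","glue_bottle","spanner","spare_plate")
im,_=imaging.camera("side"); lm("side","handle_grip","leaf_lip","glue_bottle","spanner","spare_plate")
b=cv2.resize(it[180:235,260:375],None,fx=5,fy=5,interpolation=cv2.INTER_CUBIC);a=cv2.resize(im[185:250,235:350],None,fx=5,fy=5,interpolation=cv2.INTER_CUBIC)
cv2.imwrite("pics/f11.png",np.vstack([b,a]))
E
```

```text
clock: 21.1
tcp_pos: [0.4231, -0.1572, 0.0932]
ee_rot: [-179.8, -0.1, -31.3]
force: [3.5, 8.4, -7.7]
opening: 0.0105
clock: 22.1
tcp_pos: [0.4405, 0.0083, 0.1825]
ee_rot: [-179.9, -0.1, -31.1]
force: [-0.0, -0.2, 0.4]
opening: 0.035
207 [159 255 255 255 255 255 131 184 247 255 253 253 255 255 129 120  90]
208 [146 207 255 255 255 255 155 255 255 254 253 253 255 255 131 123  89]
209 [124 215 255 255 255 255 166 255 255 253 253 253 255 255 106 144  87]
210 [ 98 219 255 255 255 255 157 255 255 253 253 253 255 255 134 142  81]
211 [ 96 220 255 255 255 249 168 255 255 253 252 253 255 255 166 136  81]
212 [159 224 255 255 255 250 167 255 255 253 253 253 255 255 211 130  87]
213 [187 221 255 255 255 205 188 255 254 253 253 253 255 255 205 125  95]
214 [209 222 255 255 255 185 255 255 254 253 253 254 255 255 255 124  90]
215 [138 191 255 255 255 143 253 255 254 254 254 255 241 255 255 123 136]
216 [150 186 252 244 247 142 255 255 255 255 242 255 208 255 255 119 132]
217 [117 169 254 247 248 120 211 239 200 240 240 243 255 255 255 116 131]
218 [144 176 255 255 246 129 252 245 255 255 255 255 
[... 685 characters left out ...]
54e+02  2.15492e+02  5.56000e-01 -1.40000e-01  2.15000e-01
  4.19626e+02  2.89000e-01  4.73204e+02] 2869.0 gauge 0.696
top handle_grip [([0.4253, -0.2689, 0.0651], 0.37)]
top leaf_lip [([0.4144, -0.2008, 0.0518], 0.96), ([0.4255, -0.2688, 0.0645], 0.71)]
top glue_bottle []
top spanner [([0.4081, -0.0525, -0.0057], 0.5)]
top spare_plate [([0.4463, -0.3896, 0.0023], 0.7)]
side handle_grip [([0.4167, -0.2679, 0.0596], 0.6)]
side leaf_lip [([0.4107, -0.2002, 0.0528], 0.74), ([0.4149, -0.269, 0.0589], 0.15)]
side glue_bottle [([0.4467, -0.0113, -0.0003], 0.6)]
side spanner [([0.4111, -0.0481, -0.0028], 0.65), ([0.4516, -0.0118, -0.0019], 0.26)]
side spare_plate [([0.4497, -0.3953, 0.0027], 0.65)]
```

The gauge now reads about 0.69–0.70 and is on the mark, the handle is down with the bolt home, and the bystanders haven't moved. The arm is clear, so I'm handing in.

```bash
python3 -c "
from cell import order; print(order.finish_job())"
```

```text
the job is handed in; nothing more can be done
None
```

I shut the leaf, slid the bolt home with its handle down in the other notch, and turned the knob clockwise until the pointer stood on the set mark. I handed the job in at about 23 s on the robot's clock, with the arm clear of everything.

**Last checks:**
- **Leaf:** the push lip is at 52–53 mm against the nominal 54 mm. When shut, it stopped the tool with a force of 25 N.
- **Bolt:** it came up against its stop after about 28 mm of travel. The handle grip is at y −0.268, z 0.060, so the bolt is home and the handle down.
- **Gauge:** the main fits to the top picture read 0.69–0.70, about 0.003 short of the mark. One fit with the pivot held fixed fitted worse and gave 0.67. The side view was too coarse to check this.
- **Bystanders:** the glue bottle, spanner and spare plate were found where they started, within network accuracy. I didn't re-measure the tape, tin, hex key or cutters; the arm worked well away from all of them.

**What went wrong:**
- **Knob grip:** the first grip closed on the round hub below the bar, at 21 mm opening, so I reopened and gripped 9 mm higher.
- **Gauge setting:** reaching the mark took three turns of the knob, letting go each time to read the gauge.
- **Last picture:** the viewer refused it because the 12-picture limit was reached, so the final check rests on numbers alone.

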